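# Hold the slide scanner's sprung hood at its pointer

### The arm

A 6-joint arm with a two-finger parallel gripper is mounted at the origin on the work surface. World frame = base frame: x ahead of the robot, y to its left, z up, the work surface at z = 0. Lengths are in m, angles in rad, forces in N, time in s.
With the tool pointing down it reaches from about 0.35 to 0.775 m from the base axis. Payload 5.5 kg.
Tool frame: the origin (TCP) lies midway between the tips of the shut fingers; the grasp point (between the pads) lies 19 mm behind it; z points along the fingers, y is the direction in which the jaws open and shut (so a half turn about z gives the same grasp; the last joint's range is limited). The gripper opens to 85 mm and grips with 20 to 120 N. Pads are 22 mm wide; open, the fingers measure 114 mm over their backs; the gripper's body (76 mm by 85 mm) begins 54 mm behind the grasp point. The pads swing forward as they close: fully open they stand 13 mm farther back than shut.
Start: joints at [-1.302, 0.313, 0.046, 1.304, 0, 1.431], TCP at [0.229, -0.528, 0.231] pointing down, gripper open.
Joint ranges: [-2.76, 2.76], [-0.86, 1.69], [-1.03, 1.26], [-2.2, 2.34], [-1.47, 1.5], [-3.14, 3.14]. Speed limits (rad/s): [2.57, 2.57, 3.14, 3.14, 3.14, 3.14].

### API

Orientations are given as a unit quaternion [w, x, y, z].
In Python, from workcell import env gives the robot as it stands.
- The arm moves only by the shell command python3 -m pendant 'ROWS' [FORCE]. ROWS is JSON, a list of rows, each a list of 3 entries, a list of its own where there are three numbers: the shift along the tool's x, y, z each as a share of 20 mm, from -1 to 1, then the turn about the tool's z as a share of 6 degrees, from -1 to 1, then the closure, from -1 (fully open) to 1 (shut). In form: [[[tx, ty, tz], turn, claw], ...]. A call has 1 to 12 rows; each row shifts and turns the commanded pose from where the row before left it, along the tool's axes as they then stand; what a row does not reach is not made up. A row lasts 1/8 s, in which the tool goes at most 62.5 mm and 10.7 degrees, less where a joint would pass 70% of its speed; a pose out of reach is approached as far as the arm can. A call with a number of a shift or a turn outside -1 to 1 is refused whole. A call with a gripper value outside its range is refused whole. The fingers move at their own pace and stop on an object; FORCE is the grip in N (left out, the last holds). Time passes only in rows, so rows that do not move let the fingers close. It gives the time, the measured TCP pose, the force and the opening at its end, in the units of the state.
- env.get_state(): the state, without advancing time (a new reading comes with each control period).
- env.read_camera(name): name is "scene" or "top" or "wrist"; returns a dict with "color" (384x512x3 uint8, blue, green, red), "mtx" (3x3 intrinsics, pixels), "view" (4x4, takes a point from world to camera coordinates). Camera axes: x right, y down, z forward; pixel columns grow to the right and rows downward; lengths in m; the calibration is good to about 2 mm. A picture is of the moment at which its call begins. There is no depth.
- env.hand_in(): hands the job in, once; it reports no verdict.
Trained networks look in the newest picture that a camera, given by its name, has taken for a name from the list of things; names that differ only in an ending like _2 or _b are one class to them, and where a whole thing is asked for, a point or a joint stands for the part that bears it (a point fixed in the world has none). Each returns a list of dicts, best first, with "p" (0 to 1); they miss things now and then, are a little off and sometimes report something else, mostly with a low value. They report only what shows in the picture. A call takes as long as a camera call.
- env.boxes_of(camera, thing): "location" ([column, row] in pixels, amid what is visible of it).
- env.cut_out(camera, thing): "region" (384x512 bool, what is visible of it) and "location" ([column, row] in pixels, amid what is visible of it).
The state is a dict: "clock": time; "joint_pos": joint angles; "qvel": joint speeds; "tau": joint torques, N m; "tcp_pos": TCP position; "orientation": TCP orientation; "wrist_force": force on the tool from outside, world axes, zero at the start; "ft_torque": the same for the moment, N m; "finger_gap": finger opening in m.
Only numpy, scipy, OpenCV 4.12 (cv2) and the standard library are available. Lean on these libraries where they do the work, as an engineer would, in place of code of your own. Each camera call takes 0.05 s, during which the arm holds its last target.

### The job

Take the amber bottle off the slide scanner's hood and stand it upright in the blue tray, setting it down rather than dropping it. Then take the hood by its black bar handle, lift it against its spring until the orange stripe along the hood's edge lines up with the orange pointer on the scale, and hold it still there: finish while still holding the handle, because the hood shuts if let go. Leave the pointer and everything else on the bench as they are.

Things in the scene. Friction and masses are not known exactly. Their poses are not given: they have to be found in the camera images.
- scanner: Slide scanner, fixed to the bench: white open-topped housing 220 x 200 x 85 mm (x, y, z) closed by a grey hood. Origin: centre of its underside; x from its front (handle side, towards the robot) to its rear (hinge), z up. On its +y side (y = 104 to 108 mm) stands a fixed white arc scale of 120 mm radius about the hinge, up to 0.19 m above the bench.
- hood (a joint): Opening angle of the grey hood, rad: 0 shut (as at the start), positive lifts the front edge; limit 1.3. A 12 mm plate, 210 mm from hinge line to front edge, 200 mm wide, its top 97 mm above the bench when shut; orange stripe along its +y edge. Spring and weight always pull it shut: about 3 N straight up at the handle starts it, 7 N at 0.8 rad.
- handle (a point): Black round bar, 12 mm thick, 100 mm long, parallel to the scanner's y (85 mm free between its end legs). Origin: its middle; axes as the hood's. Shut: 230 mm in front of and 36 mm above the hinge line, 127 mm above the bench, 30 mm above the hood, 20 mm beyond its front edge, so fingers go down before and behind it. It turns with the hood; a round bar can turn between upright fingers.
- hinge (a point): Middle of the hood's hinge line, 100 mm behind the scanner's origin and 91 mm above the bench; axes as the scanner's: the hinge line runs along y.
- pointer (a joint): Angle of the orange pointer in rad about the same hinge line, with the same zero and sense as hood: where it stands is the angle at which the hood must be held. 0.40 to 0.80. It is stiff and stays put; it must not be moved.
- pointer_tip (a point): Orange disc, 16 mm diameter, at the end of the orange pointer, 135 mm from the hinge line, on the scanner's +y side (y = +115 mm, 15 mm outside the hood's edge). Its x axis runs along the pointer, towards the hinge.
- bottle: Amber glass bottle with a black cap and pale label, 36 mm diameter, 90 mm tall, 0.08 to 0.15 kg. Origin: centre of its base; z up. It stands on the shut hood at the start.
- tray: Blue tray, 130 x 130 x 14 mm outside, walls 4 mm, floor 4 mm thick, fixed to the bench. Origin: centre of its underside. To the robot's left or right.
- slide_box: Bystander: green slide box with a white lid, 100 x 85 x 36 mm, origin under its centre. On the side opposite the tray.
- coverslips: Bystander: small blue box, 55 x 40 x 22 mm, origin under its centre, in front of the scanner.
- mug: Bystander: white mug, 80 mm diameter, 95 mm tall, origin under its centre.
- dish: Bystander: shallow clear dish, 90 mm diameter, 16 mm high, origin under its centre.
- jar: Bystander: white jar with a red cap, 60 mm diameter, 70 mm tall, origin under its centre.

How it is judged:
On the way, in this order (a step that is already met when the one before it is completed fails the run):
1. the bottle stands upright and released in the blue tray, the hood still shut (x of bottle in the frame of tray between -0.05 and 0.05 m and y of bottle in the frame of tray between -0.05 and 0.05 m and z of bottle in the frame of tray below 0.012 m and angle between bottle's own z axis and vertical below 0.12 rad and linear speed of bottle below 0.03 m/s and contact force between bottle and the fingers below 0.05 N and value of joint hood below 0.06 rad), for 0.2 s.
2. the hood is held by its handle, still, at the pointer's angle (angle between the x axis of handle and the x axis of pointer_tip, either way round below 0.09 rad and contact force between hood and the fingers above 1 N and distance between the grasp point and handle below 0.06 m and velocity of joint hood between -0.15 and 0.15 rad/s), for 0.3 s.
At the end, for the whole second after the job is handed in: The fingers hold the handle (over 1 N, within 60 mm of its middle), the hood within 0.09 rad of the pointer and still (under 0.15 rad/s); the bottle stands upright (0.12 rad), at rest and released, on the tray floor, within 50 mm of its centre along each side (all of step 2 and x of bottle in the frame of tray between -0.05 and 0.05 m and y of bottle in the frame of tray between -0.05 and 0.05 m and z of bottle in the frame of tray below 0.012 m and angle between bottle's own z axis and vertical below 0.12 rad and linear speed of bottle below 0.03 m/s and contact force between bottle and the fingers below 0.05 N); the arm keeps its last pose, push and grip.
It fails at once if the bottle is tipped over (more than 0.6 rad) (angle between bottle's own z axis and vertical above 0.6 rad).
It fails at once if the bottle is dropped (falls faster than 0.6 m/s out of the fingers) (linear speed of bottle above 0.6 m/s and contact force between bottle and the fingers below 0.01 N).
It fails at once if the pointer is moved (its tip by more than 10 mm) (distance of pointer_tip from where it was at the start of the episode above 0.01 m).
It fails at once if another thing on the bench is displaced by more than 30 mm (distance of any of slide_box, coverslips, mug, dish, jar from where it was at the start of the episode above 0.03 m).
It also fails if it takes over 58 s, if anything falls off the work surface, if the arm or the gripper's body presses on something with over 40 N, if the wrist force passes 120 N, or if a joint passes its speed limit or range.

## Working session

There is one attempt and no reset: what is moved stays moved. The work goes in short steps, Python scripts to look and compute and a shell command to move; the robot and the scene stay as the last step left them, time stands still between calls to the robot, and variables do not carry over. Pictures are saved under pics/ and viewed, and the job is handed in when it is done.

```bash
ls; mkdir -p pics
python3 - <<'E'
from workcell import env
import cv2
s=env.get_state(); print({k:s[k] for k in('clock','tcp_pos','orientation','finger_gap','wrist_force')})
for n in('scene','top'):
    r=env.read_camera(n); cv2.imwrite(f'pics/{n}0.png',r['color']); print(n,r['mtx'].tolist() if hasattr(r['mtx'],'tolist') else r['mtx'],r['view'])
    for t in('scanner','hood','handle','pointer','pointer_tip','bottle','tray','slide_box','coverslips','mug','dish','jar'):
        print(n,t,[(b['location'],b['p']) for b in env.boxes_of(n,t)][:2])
E
```

```text
pics
{'clock': 0.0, 'tcp_pos': array([ 0.22843656, -0.52710962,  0.23040191]), 'orientation': array([-9.24332406e-04,  9.79182531e-01,  2.02979589e-01, -5.35171883e-05]), 'finger_gap': 0.08564953122550467, 'wrist_force': array([ 0.74843254,  0.75680128, -0.18743581])}
scene [[497.26254420031734, 0.0, 258.2956342747639], [0.0, 497.26254420031734, 189.90923648733045], [0.0, 0.0, 1.0]] [[ 1.13038087e-02  9.99935144e-01  1.39003013e-03 -5.08519889e-02]
 [ 7.83744155e-01 -7.99655896e-03 -6.21032330e-01 -3.96053515e-01]
 [-6.20980937e-01  8.10945863e-03 -7.83783716e-01  1.98391302e+00]
 [ 0.00000000e+00  0.00000000e+00  0.00000000e+00  1.00000000e+00]]
scene scanner [([252.3, 218.4], 0.91)]
scene hood [([250.9, 206.0], 0.6), ([348.6, 168.8], 0.3)]
scene handle [([252.8, 207.8], 0.74)]
scene pointer []
scene pointer_tip [([281.7, 231.3], 0.39), ([110.0, 221.7], 0.17)]
scene bottle [([236.3, 187.4], 0.7)]
scene tray [([347.5, 167.2], 0.7)]
scene slide_box [([149.7, 176.9], 0.84), ([112.7, 220.6], 0.72)]
scene coverslips [([259.2, 170.1], 0.6)]
scene mug [([110.4, 221.4], 0.74)]
scene dish [(
[... 204 characters left out ...]
083 -0.99980433 -0.01423017  0.0576178 ]
 [-0.9957123  -0.01237983 -0.09167202  0.60586379]
 [ 0.09147792  0.01542881 -0.99568757  1.3755545 ]
 [ 0.          0.          0.          1.        ]]
top scanner [([128.6, 197.8], 0.68), ([277.0, 185.2], 0.58)]
top hood [([280.1, 186.0], 0.67)]
top handle [([269.3, 260.4], 0.73), ([280.6, 189.0], 0.65)]
top pointer [([238.1, 175.0], 0.45)]
top pointer_tip []
top bottle [([289.7, 199.8], 0.47)]
top tray [([161.6, 167.0], 0.7), ([163.6, 255.0], 0.63)]
top slide_box [([397.0, 249.9], 0.7), ([161.0, 167.6], 0.19)]
top coverslips [([268.7, 258.8], 0.49)]
top mug [([421.4, 178.6], 0.74)]
top dish [([126.8, 198.8], 0.68)]
top jar [([162.8, 166.6], 0.56)]
```

Run:
```python
import cv2
a=cv2.imread('pics/scene0.png');b=cv2.imread('pics/top0.png')
cv2.imwrite('pics/scene0c.png',cv2.resize(a[130:280,80:430],None,fx=2.28,fy=2.28,interpolation=cv2.INTER_CUBIC))
cv2.imwrite('pics/top0c.png',cv2.resize(b[100:320,90:450],None,fx=2.2,fy=2.2,interpolation=cv2.INTER_CUBIC))
```

```text
(no output)
```

View pics/scene0c.png

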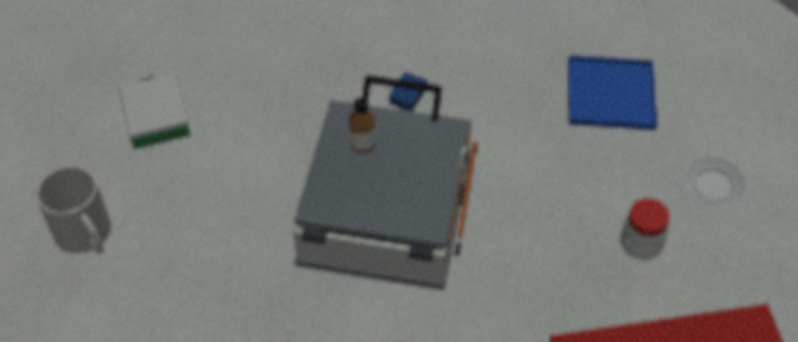

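View pics/top0c.png

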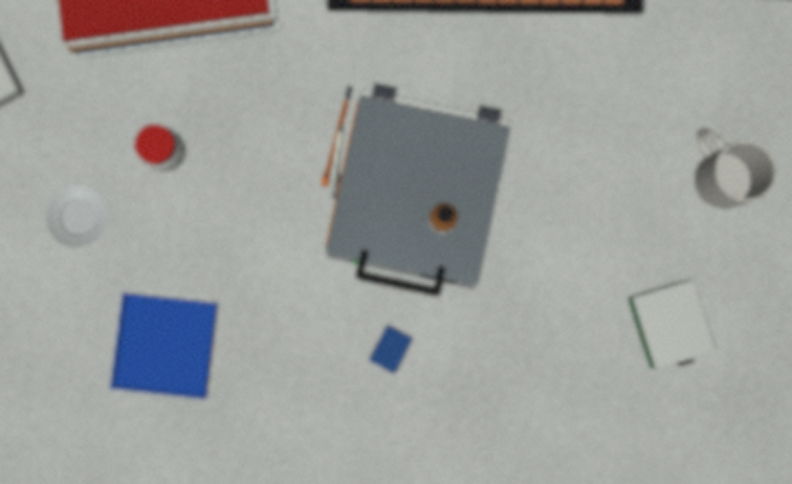

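```bash
python3 - <<'E'
import cv2
a=cv2.imread('pics/scene0.png');b=cv2.imread('pics/top0.png')
cv2.imwrite('pics/z1.png',cv2.resize(a[180:250,250:300],None,fx=8,fy=8,interpolation=cv2.INTER_CUBIC))
cv2.imwrite('pics/z2.png',cv2.resize(b[130:200,225:275],None,fx=8,fy=8,interpolation=cv2.INTER_CUBIC))
E
cat > h.py <<'E'
import numpy as np,cv2
from workcell import env
from scipy.optimize import least_squares
def proj(c,P):
    P=np.atleast_2d(P); q=P@c['view'][:3,:3].T+c['view'][:3,3]; q=q@np.array(c['mtx']).T; return q[:,:2]/q[:,2:]
def onz(c,uv,z):
    R=np.array(c['view'])[:3,:3];t=np.array(c['view'])[:3,3]
    d=R.T@np.linalg.solve(np.array(c['mtx']),[uv[0],uv[1],1]);o=-R.T@t
    return o+d*(z-o[2])/d[2]
E
python3 - <<'E'
from h import *
top=env.read_camera('top')
c=lambda x,y:(x/2.2+90-.27,y/2.2+100-.27)
for n,z,pts in(('hood',.097,[(360,98),(508,127),(474,287),(327,257)]),('bar',.127,[(358,276),(440,292)]),('cap',.187,[(445,213)]),('tray',.014,[(122,293),(217,303),(207,398),(111,388)])):
    P=np.array([onz(top,c(*p),z) for p in pts]);print(n,P.round(4).tolist(),P.mean(0).round(4),np.linalg.norm(np.diff(P,axis=0),axis=1).round(4))
E
```

```text
hood [[0.7521, 0.086, 0.097], [0.7161, -0.1059, 0.097], [0.5092, -0.063, 0.097], [0.545, 0.1252, 0.097]] [0.6306 0.0106 0.097 ] [0.1952 0.2113 0.1916]
bar [[0.5202, 0.0842, 0.127], [0.5017, -0.0183, 0.127]] [0.5109 0.0329 0.127 ] [0.1042]
cap [[0.5949, -0.0207, 0.187]] [ 0.5949 -0.0207  0.187 ] []
tray [[0.4967, 0.4084, 0.014], [0.4849, 0.2785, 0.014], [0.3573, 0.2885, 0.014], [0.3687, 0.4186, 0.014]] [0.4269 0.3485 0.014 ] [0.1304 0.128  0.1307]
```

View pics/z1.png

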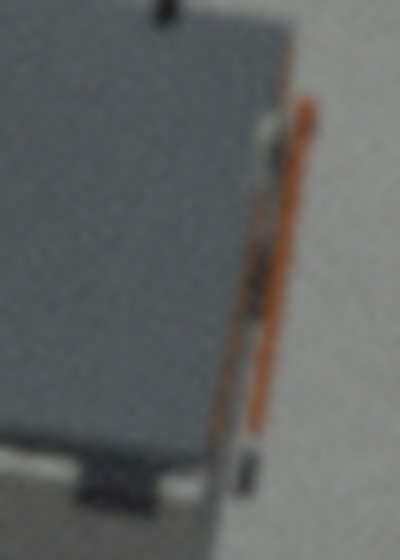

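View pics/z2.png

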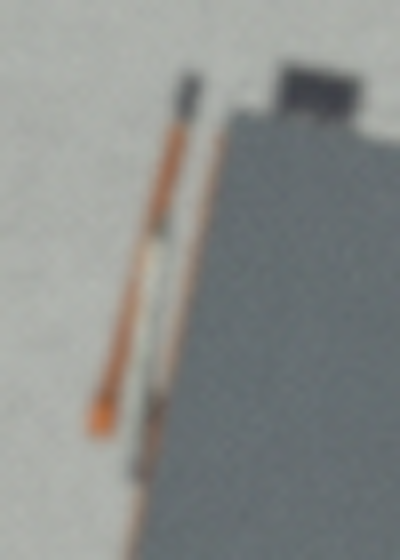

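Run:
```python
from h import *
top=env.read_camera('top');sc=env.read_camera('scene')
c=lambda x,y:(x/2.2+90-.27,y/2.2+100-.27)
obs=[]
for (x,y),p in zip([(360,98),(508,127),(474,287),(327,257)],[(0,.1,.006),(0,-.1,.006),(-.21,-.1,.006),(-.21,.1,.006)]): obs.append((top,c(x,y),p))
for (x,y),p in zip([(358,276),(440,292)],[(-.23,.05,.036),(-.23,-.05,.036)]): obs.append((top,c(x,y),p))
s=lambda x,y:(x/2.28+80-.28,y/2.28+130-.28)
for (x,y),p in zip([(332,101),(470,121),(443,243),(300,220)],[(-.21,-.1,.006),(-.21,.1,.006),(0,.1,.006),(0,-.1,.006)]): obs.append((sc,s(x,y),p))
tt=(225+102/8-.44,130+418/8-.44); ts=(250+304/8-.44,180+113/8-.44)
def f(v,full=False):
    x,y,w,th,dx,dy=v
    R=np.array([[np.cos(w),-np.sin(w),0],[np.sin(w),np.cos(w),0],[0,0,1]]);H=np.array([x,y,.091])
    r=[]
    for cam,uv,p in obs:
        e=(proj(cam,H+R@np.array(p))[0]-uv)
        if cam is sc:e=e+[dx,dy]
        r+=list(e)
    p=np.array([-.135*np.cos(th),.115,.135*np.sin(th)])
    r+=list(2*(proj(top,H+R@p)[0]-tt)); r+=list(2*(proj(sc,H+R@p)[0]-ts+[dx,dy]))
    return np.array(r+[dx*.5,dy*.5])
o=least_squares(f,[.735,-.01,-.19,.6,0,0]);print(o.x.round(4));print(o.fun.reshape(-1,2).round(2).tolist())
J=o.jac;print(np.sqrt(np.diag(np.linalg.inv(J.T@J))).round(4))
for th in(.4,.6,.8):
  v=o.x.copy();v[3]=th;print(th,f(v)[-6:].round(2))
w=o.x[2];R=np.array([[np.cos(w),-np.sin(w)],[np.sin(w),np.cos(w)]])
for n,p in(('handle',(-.23,0)),('c',(-.1,0))):print(n,o.x[:2]+R@p)
# bottle from scene
m=env.cut_out('scene','bottle')[0]['region'];m2=env.cut_out('top','bottle');print(np.argwhere(m).min(0),np.argwhere(m).max(0))
for q in m2[:2]:
  a=np.argwhere(q['region']);print('top',a.min(0),a.max(0),q['location'])
for z in(.097,.187):
  print(z,proj(sc,[.595,-.021,z]),proj(top,[.595,-.021,z]))
```

```text
[ 0.7345 -0.0094 -0.1898  0.4532  1.4601  0.8928]
[[-0.96, -0.47], [0.62, 0.16], [1.78, -0.07], [-1.13, -0.79], [0.39, 0.77], [-1.17, 0.87], [-0.89, -0.87], [0.47, -1.01], [1.81, 0.57], [-2.63, 0.45], [0.08, -0.13], [0.44, 0.31], [0.73, 0.45]]
[0.0011 0.0012 0.0062 0.0236 0.449  0.5075]
0.4 [-0.07  2.59  0.53  1.48  0.73  0.45]
0.6 [ 0.81 -8.92  0.   -1.63  0.73  0.45]
0.8 [  2.56 -23.76  -1.09  -1.14   0.73   0.45]
handle [0.50867677 0.03395249]
c [0.63634225 0.00942648]
[172 233] [196 244]
top [192 285] [205 298] [291.5, 201.8]
0.097 [[237.28638105 193.20724135]] [[290.42646754 199.51741616]]
0.187 [[236.31901492 174.42890325]] [[292.12083497 196.50560594]]
```

```bash
python3 -m pendant '[[[0,0,-1],-1,-1],[[0,0,0],-1,-1],[[0,0,0],-1,-1],[[0,0,0],-1,-1],[[0,0,0],-1,-1],[[0,0,0],-1,-1],[[0,0,0],-1,-1],[[0,0,0],-1,-1],[[0,0,0],-1,-1],[[0,0,0],-0.3,-1]]' 40
cat >> h.py <<'E'
def Rm(s):
    from scipy.spatial.transform import Rotation as Ro
    w,x,y,z=s['orientation'];return Ro.from_quat([x,y,z,w]).as_matrix()
def togo(target):
    s=env.get_state();R=Rm(s);d=R.T@(np.array(target)-s['tcp_pos'])
    print('t',s['clock'],'tcp',np.round(s['tcp_pos'],4),'units',np.round(d/.02,2),'xang',round(float(np.arctan2(R[1,0],R[0,0])),4),'z',R[:,2].round(3),'gap',round(float(s['finger_gap']),4),'F',np.round(s['wrist_force'],1))
E
python3 -c "
from h import *
togo([.595,-.021,.25])"
```

```text
clock: 2.8
tcp_pos: [0.2286, -0.5277, 0.2513]
orientation: [0.0, 0.77, 0.638, -0.0]
wrist_force: [-0.5, -0.4, 0.3]
finger_gap: 0.0853
t 2.8 tcp [ 0.2286 -0.5277  0.2513] units [28.3  13.28  0.06] xang 1.3833 z [ 0. -0. -1.] gap 0.0853 F [-0.5 -0.4  0.3]
```

```bash
python3 -m pendant '[[[1,0.47,0],0,-1],[[1,0.47,0],0,-1],[[1,0.47,0],0,-1],[[1,0.47,0],0,-1],[[1,0.47,0],0,-1],[[1,0.47,0],0,-1],[[1,0.47,0],0,-1],[[1,0.47,0],0,-1],[[1,0.47,0],0,-1],[[1,0.47,0],0,-1],[[1,0.47,0],0,-1],[[1,0.47,0],0,-1]]'; python3 -m pendant '[[[1,0.47,0],0,-1],[[1,0.47,0],0,-1],[[1,0.47,0],0,-1],[[1,0.47,0],0,-1],[[1,0.47,0],0,-1],[[1,0.47,0],0,-1],[[1,0.47,0],0,-1],[[1,0.47,0],0,-1],[[1,0.47,0],0,-1],[[1,0.47,0],0,-1],[[1,0.47,0],0,-1],[[1,0.47,0],0,-1]]'
python3 -c "
from h import *
togo([.595,-.021,.25])
r=env.read_camera('wrist');cv2.imwrite('pics/w1.png',r['color'])
for n in('bottle','handle','pointer_tip'): print(n,[(b['location'],b['p']) for b in env.boxes_of('wrist',n)])
for z in(.097,.187): print(proj(r,[.595,-.021,z]))
"
```

```text
clock: 4.3
tcp_pos: [0.385, -0.3115, 0.2514]
orientation: [0.0, 0.77, 0.638, -0.0]
wrist_force: [-0.3, -0.9, 0.4]
finger_gap: 0.0853
clock: 5.8
tcp_pos: [0.5403, -0.0967, 0.2513]
orientation: [0.0, 0.77, 0.638, -0.0]
wrist_force: [0.8, -0.1, 0.1]
finger_gap: 0.0855
t 5.8 tcp [ 0.5403 -0.0967  0.2513] units [4.23 1.98 0.07] xang 1.383 z [ 0. -0. -1.] gap 0.0855 F [ 0.8 -0.1  0.1]
bottle [([299.1, 87.4], 0.89)]
handle [([329.9, 69.1], 0.87)]
pointer_tip []
[[294.90088802  94.0911501 ]]
[[312.84906939  89.81705351]]
```

View pics/w1.png

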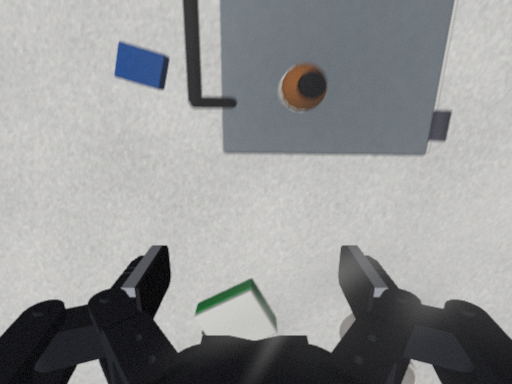

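```bash
python3 -c "
from h import *
r=env.read_camera('wrist')
q=onz(r,(313,84),.187);print(q); print(onz(r,(293,90),.097))
togo([q[0],q[1],.25])
print('bar end',onz(r,(196,102),.127), 'hood edge mid', onz(r,(224,152),.097),onz(r,(426,154),.097))
"
```

```text
[ 0.59495396 -0.01814603  0.187     ]
[ 0.59308846 -0.01774581  0.097     ]
t 6.05 tcp [ 0.5396 -0.098   0.2513] units [4.44 1.97 0.06] xang 1.3831 z [-0. -0. -1.] gap 0.0854 F [-0.6  0.7 -0.3]
bar end [ 0.50380599 -0.01216657  0.127     ] hood edge mid [ 0.514463   -0.06394812  0.097     ] [ 0.7185453  -0.10493026  0.097     ]
```

```bash
python3 -m pendant '[[[0.88,0.39,0],0,-1],[[0.88,0.39,0],0,-1],[[0.88,0.39,0],0,-1],[[0.88,0.39,0],0,-1],[[0.88,0.39,0],0,-1],[[0,0,0],0,-1],[[0,0,0],0,-1]]'
python3 -c "
from h import *
togo([.5945,-.0185,.131])
r=env.read_camera('wrist');cv2.imwrite('pics/w2.png',r['color'])"
```

```text
clock: 6.92
tcp_pos: [0.5947, -0.019, 0.2511]
orientation: [-0.0, 0.77, 0.638, -0.0]
wrist_force: [-0.3, 0.3, -0.5]
finger_gap: 0.0856
t 6.925 tcp [ 0.5947 -0.019   0.2511] units [ 0.02 -0.01  6.01] xang 1.3831 z [-0.001 -0.    -1.   ] gap 0.0856 F [-0.3  0.3 -0.5]
```

View pics/w2.png

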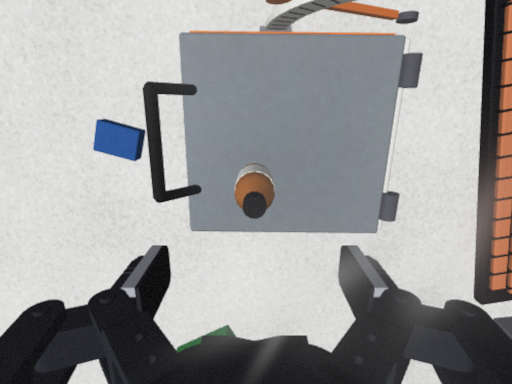

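```bash
python3 -m pendant '[[[0,0,1],0,-1],[[0,0,1],0,-1],[[0,0,1],0,-1],[[0,0,1],0,-1],[[0,0,1],0,-1],[[0,0,0.9],0,-1],[[0,0,0],0,-1],[[0,0,0],0,-1]]'
python3 -c "
from h import *
togo([.5945,-.0185,.131])
r=env.read_camera('wrist');cv2.imwrite('pics/w3.png',r['color'])"
```

```text
clock: 7.98
tcp_pos: [0.595, -0.0196, 0.1341]
orientation: [0.0, 0.771, 0.637, 0.0]
wrist_force: [-0.9, 0.5, 0.6]
finger_gap: 0.0853
t 7.975 tcp [ 0.595  -0.0196  0.1341] units [ 0.05 -0.03  0.16] xang 1.382 z [ 0.001 -0.    -1.   ] gap 0.0853 F [-0.9  0.5  0.6]
```

View pics/w3.png

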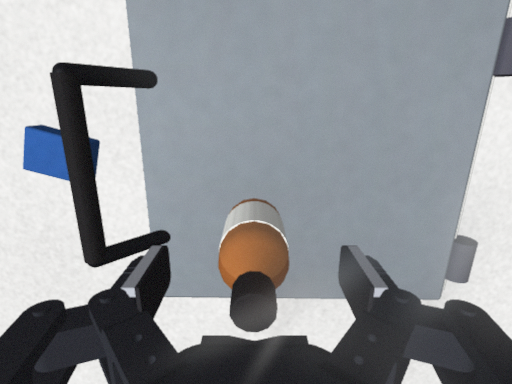

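```bash
python3 -m pendant '[[[0,0,0],0,0.2],[[0,0,0],0,1],[[0,0,0],0,1],[[0,0,0],0,1],[[0,0,0],0,1],[[0,0,0],0,1],[[0,0,0],0,1]]' 35
python3 -m pendant '[[[0,0,-0.4],0,1],[[0,0,-0.6],0,1]]'
python3 -c "
from h import *
togo([.5945,-.0185,.131])
r=env.read_camera('wrist');cv2.imwrite('pics/w4.png',r['color'])"
```

```text
clock: 8.9
tcp_pos: [0.5948, -0.0192, 0.1336]
orientation: [0.0, 0.77, 0.638, 0.0]
wrist_force: [-1.9, 0.4, 4.7]
finger_gap: 0.0343
clock: 9.15
tcp_pos: [0.5942, -0.0191, 0.1529]
orientation: [-0.001, 0.77, 0.638, -0.001]
wrist_force: [-0.0, 0.0, -1.5]
finger_gap: 0.0342
t 9.15 tcp [ 0.5942 -0.0191  0.1529] units [0.03 0.01 1.1 ] xang 1.3827 z [-0.002  0.    -1.   ] gap 0.0342 F [-0.   0.  -1.5]
```

View pics/w4.png

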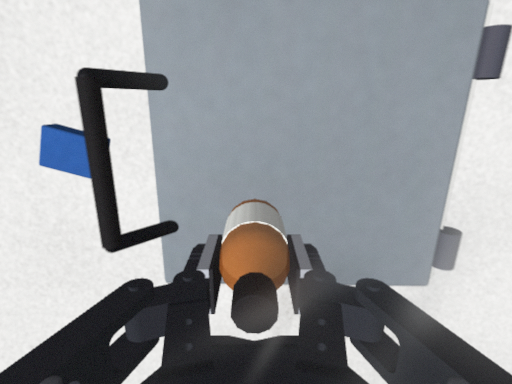

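```bash
python3 -m pendant '[[[0,0,-0.8],0,1],[[0,0,-1],0,1],[[0,0,-1],0,1],[[0,0,-0.8],0,1],[[0,0,-0.3],0,1],[[0,0,0],0,1]]'
python3 -c "
from h import *
togo([.427,.3485,.23])
r=env.read_camera('scene');r=env.read_camera('top');print(onz(r,env.boxes_of('top','tray')[0]['location'],.01), proj(r,[.427,.3485,.014]));cv2.imwrite('pics/t1.png',r['color'])"
```

```text
clock: 9.95
tcp_pos: [0.5949, -0.0192, 0.2316]
orientation: [0.0, 0.77, 0.638, 0.0]
wrist_force: [-0.8, 0.3, -1.5]
finger_gap: 0.0342
t 9.95 tcp [ 0.5949 -0.0192  0.2316] units [ 16.49 -11.68   0.07] xang 1.3827 z [ 0.001 -0.    -1.   ] gap 0.0342 F [-0.8  0.3 -1.5]
[0.43595986 0.34389496 0.01      ] [[164.37702105 256.64229614]]
```

```bash
python3 -m pendant '[[[0.4,-0.28,0],0,1],[[0.8,-0.57,0],0,1],[[0.8,-0.57,0],0,1],[[0.8,-0.57,0],0,1],[[0.8,-0.57,0],0,1],[[0.8,-0.57,0],0,1],[[0.8,-0.57,0],0,1],[[0.8,-0.57,0],0,1],[[0.8,-0.57,0],0,1],[[0.8,-0.57,0],0,1],[[0.8,-0.57,0],0,1],[[0.8,-0.57,0],0,1]]'; python3 -m pendant '[[[0.8,-0.57,0],0,1],[[0.8,-0.57,0],0,1],[[0.8,-0.57,0],0,1],[[0.8,-0.57,0],0,1],[[0.8,-0.57,0],0,1],[[0.8,-0.57,0],0,1],[[0.8,-0.57,0],0,1],[[0.8,-0.57,0],0,1],[[0.5,-0.3,0],0,1],[[0.2,-0.1,0],0,1],[[0,0,0],0,1],[[0,0,0],0,1]]'
python3 -c "
from h import *
togo([.427,.3485,.23])
r=env.read_camera('wrist');cv2.imwrite('pics/w5.png',r['color'])
r=env.read_camera('top');cv2.imwrite('pics/t2.png',cv2.resize(r['color'][130:320,90:330],None,fx=3,fy=3))"
```

```text
clock: 11.6
tcp_pos: [0.4999, 0.1873, 0.2313]
orientation: [0.0, 0.77, 0.638, -0.0]
wrist_force: [0.2, -0.0, -1.5]
finger_gap: 0.0341
clock: 13.1
tcp_pos: [0.4298, 0.3437, 0.2312]
orientation: [0.0, 0.771, 0.637, -0.0]
wrist_force: [0.1, -0.2, -1.5]
finger_gap: 0.0345
t 13.1 tcp [0.4298 0.3437 0.2312] units [ 0.21 -0.18  0.06] xang 1.382 z [ 0. -0. -1.] gap 0.0345 F [ 0.1 -0.2 -1.5]
```

View pics/w5.png

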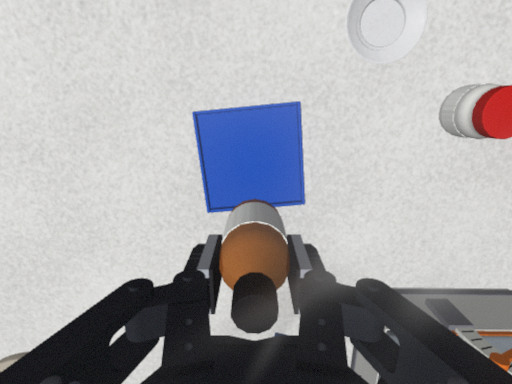

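View pics/t2.png

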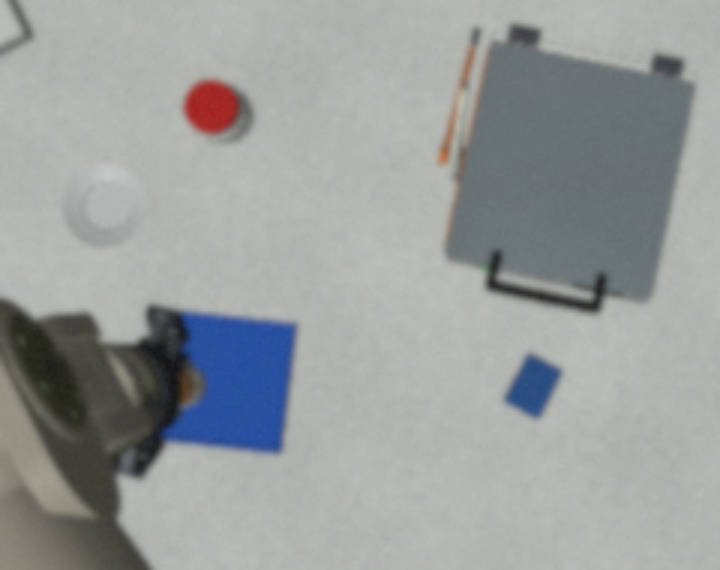

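```bash
python3 -c "
from h import *
r=env.read_camera('wrist')
P=np.array([onz(r,p,.014) for p in[(194,113),(299,102),(304,204),(209,212)]]);print(P.round(4),P.mean(0))
q=P.mean(0);togo([q[0],q[1],.043])"
```

```text
[[0.3713 0.4212 0.014 ]
 [0.4967 0.4099 0.014 ]
 [0.4847 0.2818 0.014 ]
 [0.3592 0.2945 0.014 ]] [0.42798083 0.35185959 0.014     ]
t 13.25 tcp [0.4298 0.3437 0.2313] units [ 0.38 -0.17  9.41] xang 1.3818 z [ 0. -0. -1.] gap 0.0343 F [-0.   0.2 -1.4]
```

Both measurements agree on the tray centre to within 3 mm. I'll lower in stages.

```bash
python3 -m pendant '[[[0.3,-0.15,0.6],0,1],[[0,0,1],0,1],[[0,0,1],0,1],[[0,0,1],0,1],[[0,0,1],0,1],[[0,0,1],0,1],[[0,0,1],0,1],[[0,0,1],0,1],[[0,0,0.8],0,1],[[0,0,0.4],0,1],[[0,0,0],0,1]]'
python3 -m pendant '[[[0,0,0.2],0,1],[[0,0,0.2],0,1],[[0,0,0.15],0,1],[[0,0,0],0,1]]'
python3 -c "
from h import *
togo([.428,.35,.0406])"
```

```text
clock: 14.62
tcp_pos: [0.4274, 0.3504, 0.0547]
orientation: [-0.0, 0.77, 0.638, -0.001]
wrist_force: [-0.1, -0.8, -0.3]
finger_gap: 0.0344
clock: 15.12
tcp_pos: [0.4276, 0.3505, 0.0441]
orientation: [0.0, 0.77, 0.638, -0.0]
wrist_force: [1.0, 0.1, -1.0]
finger_gap: 0.0348
t 15.125 tcp [0.4276 0.3505 0.0441] units [-0.02  0.03  0.17] xang 1.3827 z [-0. -0. -1.] gap 0.0348 F [ 1.   0.1 -1. ]
```

```bash
python3 -m pendant '[[[0,0,0.1],0,1],[[0,0,0],0,1]]';python3 -m pendant '[[[0,0,0.07],0,1],[[0,0,0],0,1]]'
python3 -c "
from h import *
togo([.428,.35,.0406])"
```

```text
clock: 15.38
tcp_pos: [0.4276, 0.3505, 0.0421]
orientation: [0.0, 0.77, 0.638, -0.0]
wrist_force: [-0.2, 0.0, -0.8]
finger_gap: 0.0343
clock: 15.62
tcp_pos: [0.4279, 0.3507, 0.0413]
orientation: [0.0, 0.77, 0.638, 0.0]
wrist_force: [-0.5, -0.0, 2.1]
finger_gap: 0.034
t 15.625 tcp [0.4279 0.3507 0.0413] units [-0.03  0.01  0.03] xang 1.3827 z [ 0.001  0.    -1.   ] gap 0.034 F [-0.5 -0.   2.1]
```

```bash
python3 -m pendant '[[[0,0,0],0,0.2],[[0,0,0],0,0],[[0,0,0],0,-0.3],[[0,0,0],0,-0.6],[[0,0,0],0,-1],[[0,0,0],0,-1]]'
python3 -c "
from h import *
togo([.428,.35,.0406])
r=env.read_camera('wrist');cv2.imwrite('pics/w6.png',r['color'])"
```

```text
clock: 16.38
tcp_pos: [0.4277, 0.3506, 0.0408]
orientation: [0.0, 0.77, 0.638, -0.0]
wrist_force: [-0.1, 0.6, -0.4]
finger_gap: 0.0852
t 16.375 tcp [0.4277 0.3506 0.0408] units [-0.02  0.02  0.01] xang 1.3827 z [-0. -0. -1.] gap 0.0852 F [-0.1  0.6 -0.4]
```

View pics/w6.png

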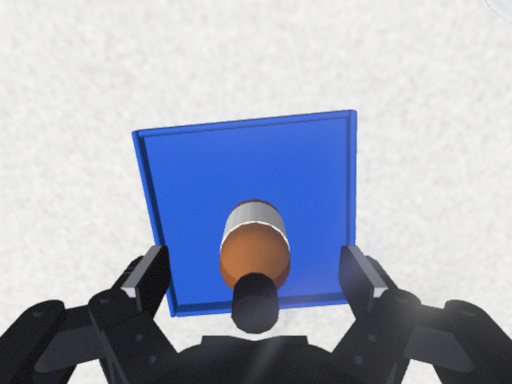

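```bash
python3 -m pendant '[[[0,0,-0.5],0,-1],[[0,0,-0.8],0,-1],[[0,0,-1],0,-1],[[0,0,-1],0,-1],[[0,0,-1],0,-1],[[0,0,-1],0,-1],[[0,0,-1],0,-1],[[0,0,-1],0,-1],[[0,0,-1],0,-1],[[0,0,-1],0,-1],[[0,0,-0.7],0,-1],[[0,0,0],0,-1]]'
python3 -c "
from h import *
togo([.509,.034,.24])
r=env.read_camera('wrist');cv2.imwrite('pics/w7.png',r['color'])"
```

```text
clock: 17.92
tcp_pos: [0.4283, 0.351, 0.2426]
orientation: [0.0, 0.77, 0.638, 0.001]
wrist_force: [-0.4, -0.3, 0.2]
finger_gap: 0.0854
t 17.925 tcp [0.4283 0.351  0.2426] units [-14.82   6.92   0.12] xang 1.3827 z [ 0.003  0.001 -1.   ] gap 0.0854 F [-0.4 -0.3  0.2]
```

View pics/w7.png

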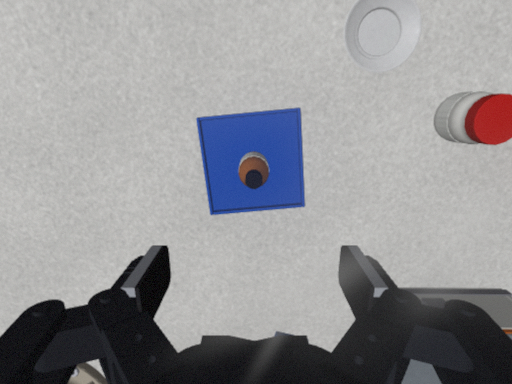

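```bash
python3 -m pendant '[[[-1,0.46,0],0,-1],[[-1,0.46,0],0,-1],[[-1,0.46,0],0,-1],[[-1,0.46,0],0,-1],[[-1,0.46,0],0,-1],[[-1,0.46,0],0,-1],[[-1,0.46,0],0,-1],[[-1,0.46,0],0,-1],[[-1,0.46,0],0,-1],[[-1,0.46,0],0,-1],[[-1,0.46,0],0,-1],[[-1,0.46,0],0,-1]]'; python3 -m pendant '[[[-1,0.46,0],0,-1],[[-0.9,0.46,0],0,-1],[[-0.8,0.46,0],0,-1],[[0,0,0],0,-1],[[0,0,0],0,-1]]'
python3 -c "
from h import *
togo([.509,.034,.108])
r=env.read_camera('wrist');cv2.imwrite('pics/w8.png',r['color']);print(proj(r,[.509,.034,.127]))
r=env.read_camera('top');cv2.imwrite('pics/t3.png',r['color'])"
```

```text
clock: 19.48
tcp_pos: [0.4908, 0.0935, 0.2398]
orientation: [-0.001, 0.77, 0.638, -0.001]
wrist_force: [0.2, -0.6, 0.4]
finger_gap: 0.0858
clock: 20.1
tcp_pos: [0.508, 0.0363, 0.2406]
orientation: [-0.0, 0.77, 0.638, -0.0]
wrist_force: [-0.8, 0.1, -0.1]
finger_gap: 0.0853
t 20.1 tcp [0.508  0.0363 0.2406] units [-0.1   0.08  6.63] xang 1.3827 z [-0.001  0.    -1.   ] gap 0.0853 F [-0.8  0.1 -0.1]
[[255.87704019 191.688781  ]]
```

View pics/w8.png

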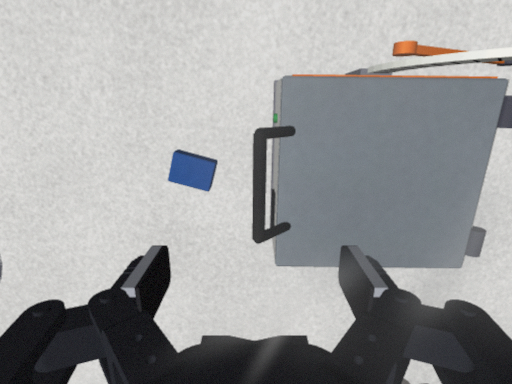

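```bash
python3 -c "
from h import *
r=env.read_camera('wrist')
a=onz(r,(260,133),.127);b=onz(r,(259.5,238),.127);m=(a+b)/2;print(a,b,m,np.linalg.norm(a-b),np.arctan2(a[1]-b[1],a[0]-b[0]))
togo([m[0],m[1],.108])
im=r['color'][25:75,370:512];cv2.imwrite('pics/w8z.png',cv2.resize(im,None,fx=5,fy=5,interpolation=cv2.INTER_CUBIC))
H=np.array([.7345,-.0094,.091]);w=-.185;R=np.array([[np.cos(w),-np.sin(w),0],[np.sin(w),np.cos(w),0],[0,0,1]])
for th in(.4,.45,.5,.6,.7): print(th,[proj(r,H+R@np.array([-d*np.cos(th),.115,d*np.sin(th)]))[0].round(1) for d in(.135,.07)])
"
```

```text
[0.52254849 0.08607087 0.127     ] [ 0.50377728 -0.01279977  0.127     ] [0.51316289 0.03663555 0.127     ] 0.10063678289819343 1.3831730907980608
t 20.25 tcp [0.5081 0.0366 0.2409] units [0.05 0.25 6.64] xang 1.3836 z [-0.  0. -1.] gap 0.0851 F [-0.2 -1.4  0.1]
0.4 [array([395. ,  53.6]), array([452.4,  58.3])]
0.45 [array([402.6,  52.2]), array([456.6,  57.7])]
0.5 [array([411. ,  50.8]), array([461.1,  57.2])]
0.6 [array([430.2,  47.8]), array([470.8,  56. ])]
0.7 [array([452.6,  44.6]), array([481.3,  54.8])]
```

View pics/w8z.png

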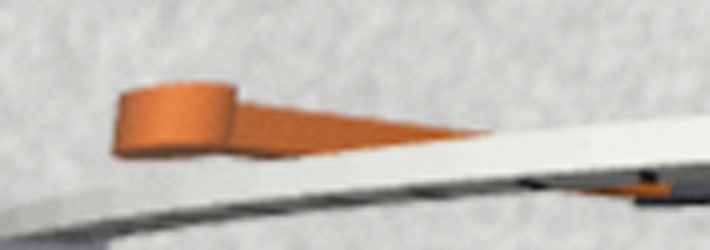

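```bash
python3 -m pendant '[[[0,0.22,0.6],0,-1],[[0,0,1],0,-1],[[0,0,1],0,-1],[[0,0,1],0,-1],[[0,0,1],0,-1],[[0,0,0.6],0,-1],[[0,0,0],0,-1]]'
python3 -c "
from h import *
togo([.5128,.0363,.108])
r=env.read_camera('wrist');cv2.imwrite('pics/w9.png',r['color'])"
```

```text
clock: 21.12
tcp_pos: [0.5118, 0.0354, 0.1358]
orientation: [-0.001, 0.77, 0.638, -0.001]
wrist_force: [0.8, 0.2, 0.1]
finger_gap: 0.0854
t 21.125 tcp [0.5118 0.0354 0.1358] units [0.06 0.04 1.39] xang 1.3829 z [-0.002  0.    -1.   ] gap 0.0854 F [0.8 0.2 0.1]
```

View pics/w9.png

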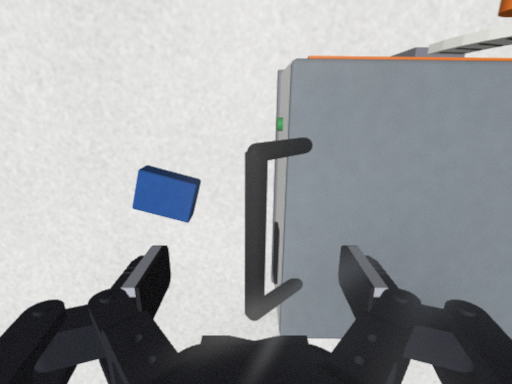

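```bash
python3 -m pendant '[[[0,0,0.7],0,-1],[[0,0,0.6],0,-1],[[0,0,0],0,-1],[[0,0,0],0,-0.4],[[0,0,0],0,0.2],[[0,0,0],0,0.6]]' 60
python3 -c "
from h import *
togo([.5128,.0363,.108])"
python3 -m pendant '[[[0,0,0],0,1],[[0,0,0],0,1],[[0,0,0],0,1],[[0,0,0],0,1]]'
python3 -c "
from h import *
togo([.5128,.0363,.108])
r=env.read_camera('wrist');cv2.imwrite('pics/w10.png',r['color'])"
```

```text
clock: 21.92
tcp_pos: [0.5129, 0.0351, 0.1113]
orientation: [0.0, 0.77, 0.638, 0.0]
wrist_force: [0.5, 0.4, 0.4]
finger_gap: 0.0324
t 21.925 tcp [0.5129 0.0351 0.1113] units [ 0.06 -0.02  0.16] xang 1.3827 z [ 0.001 -0.    -1.   ] gap 0.0324 F [0.5 0.4 0.4]
clock: 22.42
tcp_pos: [0.5121, 0.0353, 0.1109]
orientation: [-0.0, 0.77, 0.638, -0.0]
wrist_force: [-4.2, 0.6, 2.9]
finger_gap: 0.0097
t 22.425 tcp [0.5121 0.0353 0.1109] units [0.06 0.03 0.14] xang 1.3827 z [-0.001  0.    -1.   ] gap 0.0097 F [-4.2  0.6  2.9]
```

View pics/w10.png

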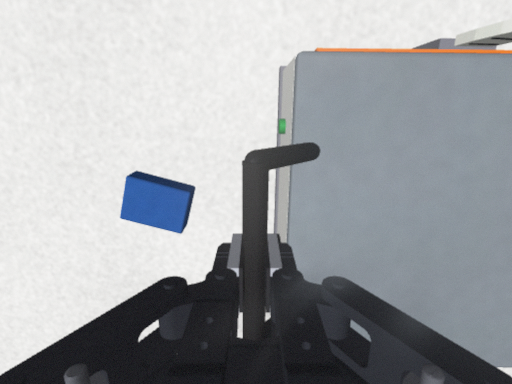

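```bash
python3 -m pendant '[[[0,0.05,-0.28],0,1],[[0,0.06,-0.29],0,1],[[0,0.06,-0.29],0,1],[[0,0.07,-0.28],0,1],[[0,0.08,-0.28],0,1],[[0,0.09,-0.28],0,1],[[0,0.09,-0.28],0,1],[[0,0.09,-0.27],0,1],[[0,0,0],0,1]]'
python3 -c "
from h import *
togo([.5128,.0363,.108])
r=env.read_camera('wrist');cv2.imwrite('pics/w11.png',r['color'])"
```

```text
clock: 23.6
tcp_pos: [0.5232, 0.033, 0.1563]
orientation: [-0.001, 0.77, 0.638, -0.001]
wrist_force: [-5.8, 1.2, -1.3]
finger_gap: 0.0095
t 23.6 tcp [0.5232 0.033  0.1563] units [ 0.07 -0.54  2.42] xang 1.3827 z [-0.002 -0.    -1.   ] gap 0.0095 F [-5.8  1.2 -1.3]
```

View pics/w11.png

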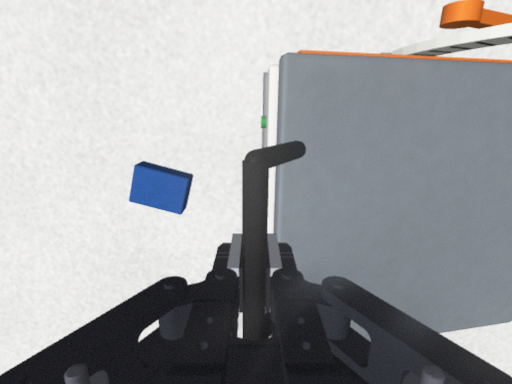

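```bash
python3 -m pendant '[[[0,0.09,-0.27],0,1],[[0,0.1,-0.27],0,1],[[0,0.11,-0.27],0,1],[[0,0.12,-0.26],0,1],[[0,0.13,-0.26],0,1],[[0,0.13,-0.26],0,1],[[0,0.14,-0.26],0,1],[[0,0.15,-0.25],0,1],[[0,0.12,-0.2],0,1],[[0,0.12,-0.2],0,1],[[0,0,0],0,1],[[0,0,0],0,1]]'
python3 -c "
from h import *
togo([.5128,.0363,.108])
for n in('wrist','scene','top'):
  r=env.read_camera(n);cv2.imwrite('pics/f_%s.png'%n,r['color'])
a=cv2.imread('pics/f_scene.png')[170:250,210:310];b=cv2.imread('pics/f_top.png')[120:200,220:320]
cv2.imwrite('pics/f_z.png',np.vstack([cv2.resize(x,(500,400)) for x in(a,b)])[:800]);
cv2.imwrite('pics/f_z.png',np.hstack([cv2.resize(x,(400,320),interpolation=cv2.INTER_CUBIC) for x in(a,b)]))"
```

```text
clock: 25.15
tcp_pos: [0.5474, 0.0282, 0.2066]
orientation: [0.0, 0.77, 0.638, -0.001]
wrist_force: [-6.6, -0.2, -0.6]
finger_gap: 0.0098
t 25.15 tcp [0.5474 0.0282 0.2066] units [ 0.08 -1.77  4.93] xang 1.3825 z [-0.001 -0.001 -1.   ] gap 0.0098 F [-6.6 -0.2 -0.6]
```

View pics/f_wrist.png

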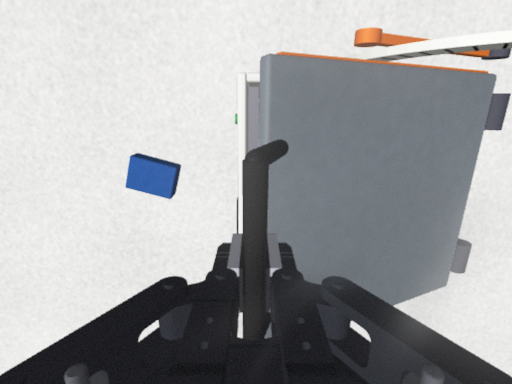

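View pics/f_z.png

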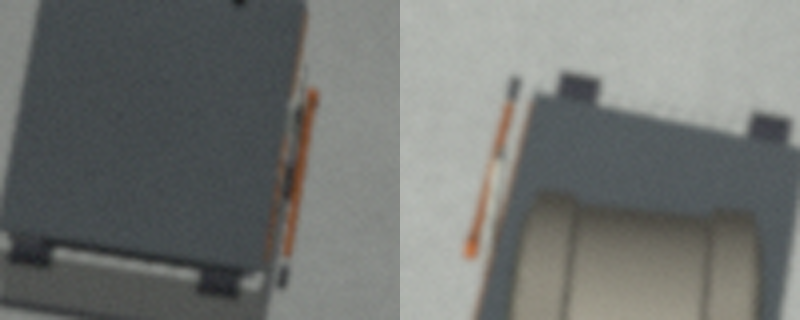

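```bash
python3 -c "
import cv2
a=cv2.imread('pics/f_wrist.png')[15:95,250:510];cv2.imwrite('pics/f_wz.png',cv2.resize(a,(780,240),interpolation=cv2.INTER_CUBIC))
a=cv2.imread('pics/f_scene.png')[165:250,265:300];cv2.imwrite('pics/f_sz.png',cv2.resize(a,None,fx=7,fy=7,interpolation=cv2.INTER_CUBIC))
"
```

```text
(no output)
```

View pics/f_wz.png

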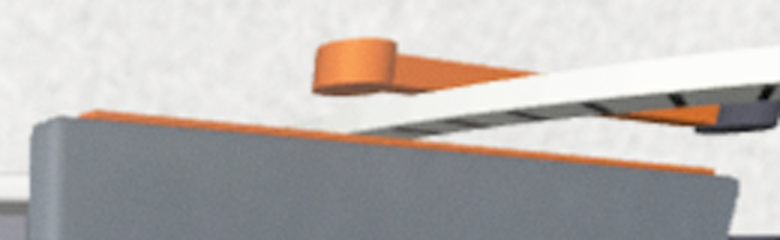

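View pics/f_sz.png

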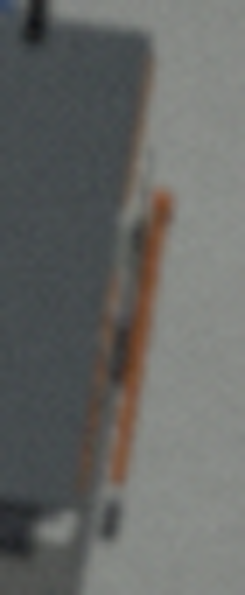

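```bash
cat > fit.py <<'E'
from h import *
C={n:env.read_camera(n) for n in('wrist','scene','top')}
hood=[('wrist',(271.3,53.7),(-.21,.1,.006)),('wrist',(495.7,74.7),(0,.1,.006)),('scene',(286.0,170.0),(-.21,.1,.006)),('scene',(274.9,236.7),(0,.1,.006))]
tip=[('wrist',(368,37.5)),('scene',(287.6,193.1)),('top',(220+470/4-.4,120+247/4-.4))]
def pt(v,p,th):
    x,y,w=v[:3];R=np.array([[np.cos(w),-np.sin(w),0],[np.sin(w),np.cos(w),0],[0,0,1]])
    a,b,c=p; q=np.array([a*np.cos(th)+c*np.sin(th),b,-a*np.sin(th)+c*np.cos(th)])
    return np.array([x,y,.091])+R@q
def f(v,cams):
    off={'wrist':v[5:7],'scene':v[7:9],'top':v[9:11]};r=[]
    for c,uv,p in hood:
        if c in cams:r+=list(proj(C[c],pt(v,p,v[3]))[0]+off[c]-uv)
    for c,uv in tip:
        if c in cams:r+=list(proj(C[c],pt(v,(-.135,.115,0),v[4]))[0]+off[c]-uv)
    r+=[(v[0]-.737)/.003,(v[1]+.0085)/.003,(v[2]+.188)/.01]+list(v[5:11]/2)
    return np.array(r)
for cams in(['wrist'],['scene'],['wrist','scene','top']):
    o=least_squares(f,[.737,-.0085,-.188,.45,.45]+[0]*6,args=(cams,));J=o.jac
    sd=np.sqrt(np.diag(np.linalg.pinv(J.T@J)))
    print(cams,'hood',o.x[3].round(3),'ptr',o.x[4].round(3),'sd',sd[3:5].round(3),o.x[:3].round(4),'cost',o.cost.round(2))
print(o.fun.round(1))
E
python3 fit.py
```

```text
['wrist'] hood 0.469 ptr 0.442 sd [0.01  0.011] [ 0.7364 -0.009  -0.1936] cost 1.43
['scene'] hood 0.334 ptr 0.446 sd [0.053 0.13 ] [ 0.7367 -0.0082 -0.189 ] cost 0.18
['wrist', 'scene', 'top'] hood 0.445 ptr 0.425 sd [0.01  0.011] [ 0.7371 -0.018  -0.2097] cost 978.84
[  0.2   1.6  -0.3  -0.9   0.4  -1.6  -0.7   0.8   0.7   2.1  -0.4   0.9
 -19.5  -0.1   0.   -3.2  -2.2  -1.2  -5.5   1.5  -0.3  38.9   0.3]
```

```bash
sed -i 's#220+470/4#220+70/4#' fit.py; python3 fit.py; python3 -c "
from h import *
togo([0,0,0]);s=env.get_state();print(np.abs(s['qvel']).max())
a=cv2.imread('pics/f_top.png');b=cv2.imread('pics/f_scene.png')
cv2.imwrite('pics/fa.png',np.vstack([a[110:330,100:450],b[130:280,80:430]])*1)"
```

```text
['wrist'] hood 0.469 ptr 0.442 sd [0.01  0.011] [ 0.7364 -0.009  -0.1936] cost 1.43
['scene'] hood 0.334 ptr 0.446 sd [0.053 0.13 ] [ 0.7367 -0.0082 -0.189 ] cost 0.18
['wrist', 'scene', 'top'] hood 0.467 ptr 0.44 sd [0.01 0.01] [ 0.7365 -0.009  -0.1943] cost 4.26
[-0.3 -0.5 -0.  -0.8  0.1 -1.9  0.1  1.   0.3  1.1 -0.3  0.8 -0.  -0.
 -0.2 -0.2 -0.6 -0.1  0.3  0.3  0.1  0.   0.1]
t 25.6 tcp [0.5474 0.0281 0.2066] units [ -6.5  -26.62  10.35] xang 1.3825 z [-0.001 -0.001 -1.   ] gap 0.0097 F [-7.7 -0.1 -0.6]
0.0023184262179289294
```

View pics/fa.png

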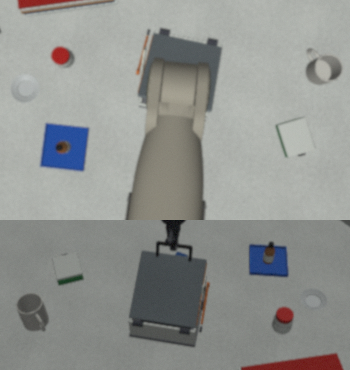

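```bash
python3 -m pendant '[[[0,-0.1,0.12],0,1],[[0,0,0],0,1],[[0,0,0],0,1],[[0,0,0],0,1],[[0,0,0],0,1],[[0,0,0],0,1]]'
python3 -c "
from h import *
togo([0,0,0]);s=env.get_state();print(np.abs(s['qvel']).max())
env.hand_in()"
```

```text
clock: 26.35
tcp_pos: [0.5458, 0.0284, 0.2041]
orientation: [0.0, 0.77, 0.637, -0.0]
wrist_force: [-6.4, 0.4, -0.2]
finger_gap: 0.0099
t 26.35 tcp [0.5458 0.0284 0.2041] units [ -6.5  -26.54  10.21] xang 1.3824 z [-0.    -0.001 -1.   ] gap 0.0099 F [-6.4  0.4 -0.2]
0.0015825867454813466
the job is handed in; nothing more can be done
```

The bottle stands upright in the blue tray, and the hood is held by its handle at about the pointer's angle. I handed the job in at 26.4 s; no verdict is reported.

- **Bottle:** I lowered it until the wrist force showed contact, then released it. The pictures afterwards show it upright near the tray's centre.
- **Hood:** Just before a last nudge of about 0.01 rad downwards:
  - The fit over the three cameras gave the hood at 0.467 rad and the pointer at 0.44 rad.
  - The arm's own travel gave the hood at about 0.446 rad.
- **Hold:** At hand-in the arm was still, gripping the bar at 9.9 mm finger opening with a 60 N grip setting.
- **Bystanders:** The overview pictures taken before the nudge showed no visible change in the pointer or the other things on the bench. I judged that by eye.
- **Checks that disagreed:** The scene camera alone put the hood at 0.33 ± 0.05 rad. I discounted it because that view is nearly blind to the angle. A steady sideways force of about 6 N remained on the wrist, because I was pushing the handle slightly too far towards the hinge.

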